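# Load the cuvette rack past the lane gate

### The job

Load the blue cuvette rack into the reader: with one fingertip press the yellow treadle down and keep it down so that the red-and-white gate stands open, and meanwhile push the rack along the lane with the other finger, under the open gate and on until its front rests against the reader block at the end. Then take the hand away so that the gate swings shut behind the rack. The rack is only pushed, never lifted, the rack and the gate must not strike each other, and the jar, timer and bottle beside the lane stay where they are.

Things in the scene. Friction and masses are not known exactly. Their poses are not given: they have to be found in the camera images.
- lane: White fixed lane on the bench. Origin: on the bench under the channel's centre line; +x: the rack's way, +y: across, away from the treadle. Base 5 mm thick, x -215 to 195, y -97 to 53 mm. Channel floor z 5; two guide walls, inner faces y -18 and 18, tops z 16, 4 mm thick. At x 185 it ends at the white and blue reader block, 80 x 95 x 55 mm high. The gate crosses the channel at x 40.
- gate (a joint): Gate and treadle, one piece on a rod (radius 4 mm) parallel to lane x, at lane y -30, z 26 mm. 0 = shut, 0.96 rad = fully open (stop). Sprung: shuts when let go; the rack cannot push it open. From 0.7 rad the rack passes; from 0.85 a finger in the channel's middle passes too. Opened by pressing the treadle down: 1 to 3 N at lane y -64, where its top ends at z about 18 mm, fully open.
- treadle_edge (a point): Middle of the outer edge of the yellow treadle, moving with it. Treadle: plate 4 mm thick, lane x -170 to 90 mm, on the -y side of the hinge rod, reaching 57 mm out from it. Shut it slopes up outwards at 38 degrees (outer edge at lane y -75, z 61); fully pressed it slopes down at 17 degrees. Press it anywhere along its length; a fingertip may slide along it.
- gate_line (a point): On the channel floor, on its centre line, under the gate (lane x 40, z 5 mm). Gate: red-and-white bar 50 mm long, 8 mm thick along lane x (36 to 44), 14 mm deep; shut, it reaches from the hinge across the channel, rising at 25 degrees, and blocks the rack; fully open, it stands at 80 degrees beside the channel, its top at z 77 mm.
- end_stop (a point): On the channel floor, on its centre line, at the face of the reader block against which the rack's front must rest (lane x 185, z 5 mm).
- rack: Blue cuvette rack, loose, on the channel floor short of the gate: 84 mm long along its x (the lane's x), 31 wide, solid body 32 high, 44 mm to the orange and yellow caps (fixed in it). 0.1 to 0.2 kg. Origin: centre of its underside; flat rear face at x -42. Against the end stop its origin is at lane x 143, its rear face 61 mm beyond the gate's middle.
- jar: White specimen jar with green lid, diameter 48, height 62 mm, loose beside the lane on its +y side; leave alone. Origin: centre of underside.
- timer: White digital timer lying flat, 70 x 45 x 22 mm, loose beside the lane on its +y side; leave alone. Origin: centre of underside.
- reagent: White bottle with red cap, diameter 40, height 75 mm, loose beside the lane on its +y side; leave alone. Origin: centre of underside.
Not all that is in view belongs to the job. There is more than one size of the rack; the job needs the middle-sized.

How it is judged:
By the outcome, as a careful person would: the job done as asked, in the order asked, and still so for the second after the job is handed in, with the robot touching nothing.
It also fails if it takes over 45 s, if anything falls off the work surface, if the arm or the gripper's body presses on something with over 40 N, if the wrist force passes 120 N, or if a joint passes its speed limit or range.

### The arm

A 6-joint arm with a two-finger parallel gripper is mounted at the origin on the work surface. World frame = base frame: x ahead of the robot, y to its left, z up, the work surface at z = 0. Lengths are in mm, angles in rad, forces in N, time in s.
With the tool pointing down it reaches from about 275 to 1000 mm from the base axis. Payload 8.4 kg.
Tool frame: the origin (TCP) lies at the very end of the fingers, on their centre line; the grasp point (between the pads) lies 19 mm behind it; z points along the fingers, x is the direction in which the jaws open and shut, and the axes are right-handed (so a half turn about z gives the same grasp; the last joint's range is limited). The gripper opens to 85 mm and grips with 20 to 120 N. Pads are 22 mm wide; open, the fingers measure 114 mm over their backs; the gripper's body (76 mm by 85 mm) begins 54 mm behind the grasp point. The pads swing forward as they close: fully open they stand 13 mm farther back than shut.
Start: joints at [-0.002, 0.353, 1.633, -0, 1.155, -0.002], TCP at [625.002, -0, 231.281] pointing down, gripper open.
Joint ranges: [-2.63, 2.63], [-0.92, 2.1], [0.06, 2.66], [-1.3, 4.44], [0, 2.69], [-3.02, 3.02]. Speed limits (rad/s): [2.22, 2.22, 2.79, 3.14, 3.14, 3.14].

### API

Orientations are given as [roll, pitch, yaw] about the fixed x, y, z axes, in that order (R = Rz(yaw) Ry(pitch) Rx(roll)).
In Python, from rig import r gives the robot as it stands. The module is installed in compiled form; this text tells all that it offers.
- The arm moves only by the tool apply_moves, never from a script. Its argument "targets" is a list that holds one entry, the list of rows, each a list of 7 numbers: the gripper's target within -1 to 1 (fully open at 1, half-way at 0, shut at -1), then the shift along the tool's x, y, z in cm, then the turn, a rotation vector about the tool's x, y, z in degrees. A call has 1 to 8 rows; each row is the pose to reach, as a shift and turn from the pose measured when the call began, along the tool's axes at that moment; what a row does not reach only later rows make up. A row lasts 1/10 s, in which the tool goes at most 50 mm and 8.59 degrees, less where a joint would pass 70% of its speed; a pose out of reach is approached as far as the arm can. A call with a gripper value outside its range is refused whole. The fingers move at their own pace and stop on an object; "newtons" is the grip in N (left out, the last holds). Time passes only in rows, so rows that repeat a pose let the fingers close. It gives the time, the measured TCP pose, the force and the opening at its end, in the units of the state.
- r.sense(): the state, without advancing time (a new reading comes with each control period).
- r.grab_frame(name): name is "scene" or "side" or "wrist"; returns a dict with "pixels" (400x640x3 uint8, red, green, blue), "fov_y" (degrees; the focal length in pixels is half the picture's height over the tangent of half this angle, whatever the lens; pixels are square), "cx", "cy" (the principal point, pixels), "R" (3x3) and "t" (3): a world point X has camera coordinates R X + t; the wrist camera has in their place "mount" (4x4, takes a point from camera to tool coordinates, whose origin is the TCP and whose axes are the tool frame's). Camera axes: x right, y down, z forward; pixel columns grow to the right and rows downward; lengths in mm; the calibration is good to about 2 mm. A picture is of the moment at which its call begins: read the wrist's pose just before it. There is no depth.
- r.sign_off(): hands the job in, once; it reports no verdict.
The state is a dict: "clock": time; "qpos": joint angles; "qvel": joint speeds; "joint_efforts": joint torques, N m; "eef_pos": TCP position; "tcp_rot": TCP orientation; "contact_force": force on the tool from outside, world axes, zero at the start; "wrist_torque": the same for the moment, N m; "opening": opening from 0.0 (shut) to 1.0 (fully open).
Only numpy, scipy, OpenCV 4.12 (cv2) and the standard library are available. Lean on these libraries where they do the work, as an engineer would, in place of code of your own. Each camera call takes 0.05 s, during which the arm holds its last target. There are 200 camera calls.

## Working session

There is one attempt and no reset: what is moved stays moved. The work goes in short steps, Python scripts to look and compute and a tool call to move; the robot and the scene stay as the last step left them, time stands still between calls to the robot, and variables do not carry over. Pictures are saved under pics/ and viewed, about 8 in all and at most 12, crops included, and the job is handed in when it is done.

Besides the shell and the picture viewer there is one more tool, called after "Call:" by a JSON object that holds its "method" and its "body", one argument or row to a line. apply_moves: Moves the arm, as the interface text tells. Its arguments: {"type":"object","properties":{"targets":{"type":"array"},"newtons":{"type":"number"}},"required":["targets"]}

```bash
mkdir -p pics
cat > h.py <<'E'
import numpy as np,cv2
from rig import r
def save(n,f): cv2.imwrite(f'pics/{n}.png',f['pixels'][:,:,::-1])
def foc(f): return 200/np.tan(np.radians(f['fov_y'])/2)
def ray(f,u,v,z):
    d=np.array([(u-f['cx'])/foc(f),(v-f['cy'])/foc(f),1.]);R=np.array(f['R']);t=np.array(f['t'])
    o=-R.T@t;d=R.T@d;return o+d*(z-o[2])/d[2]
def proj(f,X):
    p=np.array(f['R'])@np.array(X)+np.array(f['t']);return [f['cx']+foc(f)*p[0]/p[2],f['cy']+foc(f)*p[1]/p[2]]
E
python3 - <<'E'
from h import *
a=r.grab_frame('scene');b=r.grab_frame('side');save('scene',a);save('side',b)
np.save('fs.npy',[a,b],allow_pickle=True)
for f in(a,b):print({k:v for k,v in f.items() if k!='pixels'})
print(r.sense())
E
```

```text
{'fov_y': 56.90817127618294, 'cx': 319.0375222952247, 'cy': 206.13395886253, 'R': array([[-0.29029511,  0.95687759, -0.01067808],
       [ 0.54510819,  0.15618176, -0.82368945],
       [-0.78650226, -0.24493372, -0.56694062]]), 't': array([ 173.65227769, -273.80582975, 1244.06623278])}
{'fov_y': 46.780878899346796, 'cx': 321.4920934414183, 'cy': 209.38541059177072, 'R': array([[-0.9672664 , -0.25246085, -0.02567536],
       [-0.10254573,  0.4814162 , -0.87047275],
       [ 0.23212082, -0.83934615, -0.4915465 ]]), 't': array([585.31988968, 134.77283353, 772.64158264])}
{'clock': 0.1, 'qpos': array([-2.40768215e-03,  3.53559085e-01,  1.63406664e+00, -2.83923833e-06,
        1.15519729e+00, -2.37685538e-03]), 'qvel': array([-3.00539517e-04,  6.84436498e-05, -2.03566559e-03,  6.35318596e-04,
        1.62174411e-03,  1.75369759e-04]), 'joint_efforts': array([ 4.27485766e-04, -6.06356549e+01, -3.42817569e+01, -7.40920814e-05,
        3.91241178e-03, -4.99377973e-05]), 'eef_pos': array([ 6.24570635e+02, -4.65630897e-03,  2.30646181e+02]), 'tcp_rot': array([-3.14159233e+00,  1.23036259e-03, -2.96786660e-05]), 'contact_force': array([-0.13204474,  0.02815119,  0.2923972 ]), 'wrist_torque': array([ 0.0114342 , -0.04789097,  0.00516285]), 'opening': 0.9992583118504239}
```

View pics/scene.png

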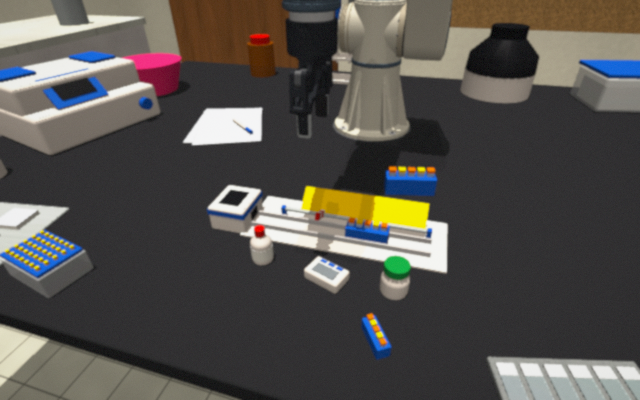

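View pics/side.png

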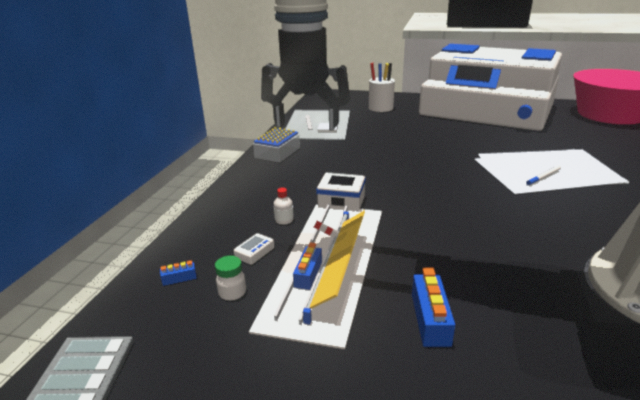

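The images show three blue racks. In scene view they are at (368,230) in the lane, (411,180) large and loose, and (376,335) small and loose. In the side view they sit at (307,266), (432,305) and (178,272). The one in the lane fits the middle size. I'll check that and the lane corners in one crop.

Run:
```python
from h import *
a,b=np.load('fs.npy',allow_pickle=True)
A=a['pixels'][175:275,200:460,::-1];B=b['pixels'][165:345,245:395,::-1]
A=cv2.resize(A,None,fx=3,fy=3,interpolation=2);B=cv2.resize(B,None,fx=1.65,fy=1.65,interpolation=2)
c=np.zeros((600,800,3),np.uint8);c[:300,:780]=A;c[302:302+B.shape[0],:B.shape[1]]=B[:298]
cv2.imwrite('pics/crop.png',c)
for n,f,pts in(('sc',a,[(447,269),(242,233),(448,222)]),('si',b,[(257,332),(347,340),(382,210)])):
  for p in pts:print(n,p,ray(f,*p,5).round(1))
```

```text
sc (447, 269) [645.6 257.4   5. ]
sc (242, 233) [ 654.5 -149.3    5. ]
sc (448, 222) [498.3 256.9   5. ]
si (257, 332) [640.4 254.1   5. ]
si (347, 340) [503.4 239.1   5. ]
si (382, 210) [ 508.4 -159.8    5. ]
```

View pics/crop.png

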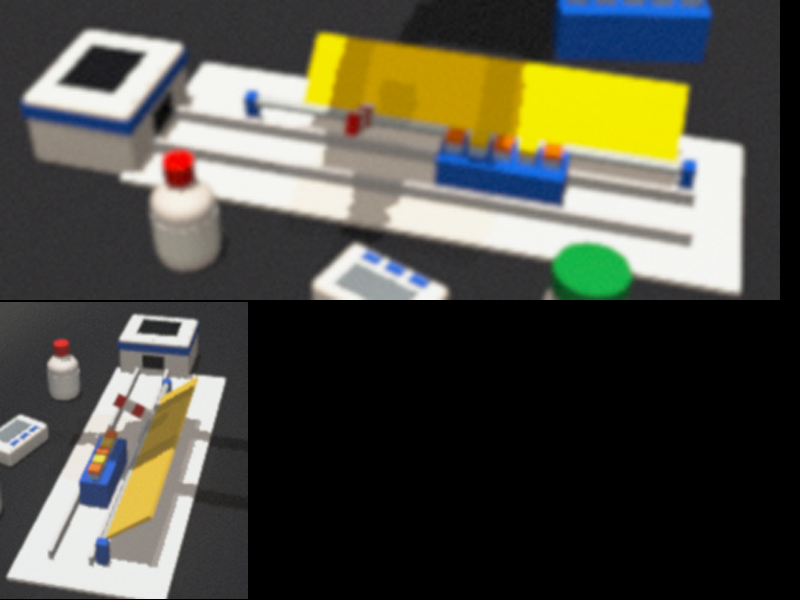

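The crop confirms it: the rack in the channel, with 5 caps and gripped between the walls, is the middle-sized one. The loose ones are clearly larger and smaller. Next I fit the lane from its corners.

```bash
cat > fit.py <<'E'
from h import *
from scipy.optimize import least_squares
a,b=np.load('fs.npy',allow_pickle=True)
L=[(-215,53),(-215,-97),(195,-97),(195,53)]
PA=[(447,272),(447.7,223.3),None,(240.7,235)]
PB=[(249.8,331.7),(346.8,344.4),(380.8,211),None]
def l2w(p,x,y,z):c,s=np.cos(p[2]),np.sin(p[2]);return np.array([p[0]+c*x-s*y,p[1]+s*x+c*y,z])
def w2l(p,X):c,s=np.cos(p[2]),np.sin(p[2]);d=np.array(X[:2])-p[:2];return np.array([c*d[0]+s*d[1],-s*d[0]+c*d[1]])
def res(p):
  o=[]
  for f,P in((a,PA),(b,PB)):
    for l,q in zip(L,P):
      if q is not None:o+=list(np.array(proj(f,l2w(p,*l,5)))-q)
  return o
s=least_squares(res,[580,40,-1.57]);p=s.x
E
python3 - <<'E'
from fit import *
print(p,np.round(s.fun,1))
for q in [(389.3,227.7),(345.7,225.7)]:print(w2l(p,ray(a,*q,37)))
np.save('lane.npy',p)
# verify proj of gate/treadle points
for X in [(90,-75,61),(-170,-75,61),(40,15,47),(-170,-30,26),(185,0,5)]:print(X,np.round(proj(a,l2w(p,*X)),0),np.round(proj(b,l2w(p,*X)),0))
E
```

```text
[603.3830823   40.81464109  -1.54822784] [-0.3 -0.8 -1.4 -0.7 -1.7 -0.5 -0.3  0.4 -0.6  3.  -0.1 -0.4]
[-102.02726462   -6.51491953]
[-18.46731659   8.93178829]
(90, -75, 61) [305. 186.] [364. 211.]
(-170, -75, 61) [428. 203.] [337. 296.]
(40, 15, 47) [316. 219.] [314. 225.]
(-170, -30, 26) [425. 230.] [309. 309.]
(185, 0, 5) [254. 220.] [337. 209.]
```

Call:
{"method": "apply_moves", "body": {
  "targets": [
    [[0.13,-1.4,-4,1.2,0,0,-0.3],[0.13,-2.8,-8,2.4,0,0,-0.6],[0.13,-4.2,-12,3.6,0,0,-1],[0.13,-5.5,-15.8,5,0,0,-1.3],[0.13,-5.5,-15.8,5,0,0,-1.3],[0.13,-5.5,-15.8,5,0,0,-1.3],[0.13,-5.5,-15.8,5,0,0,-1.3]]
  ]
}}

```text
clock: 0.8
eef_pos: [569.9, 157.5, 180.9]
tcp_rot: [3.141, 0.001, 0.023]
contact_force: [0.8, -0.4, 0.5]
opening: 0.566
```

Run:
```python
from h import *
from scipy.spatial.transform import Rotation as Ro
s=r.sense();w=r.grab_frame('wrist')
T=np.eye(4);T[:3,:3]=Ro.from_euler('xyz',s['tcp_rot']).as_matrix();T[:3,3]=s['eef_pos']
M=T@np.array(w['mount']);w['R']=M[:3,:3].T;w['t']=-M[:3,:3].T@M[:3,3]
save('w1',w);np.save('w1.npy',[w],allow_pickle=True)
print(s['eef_pos'],s['tcp_rot'],s['opening'],s['clock'],s['contact_force'],M[:3,3],w['mount'])
from fit import l2w
p=np.load('lane.npy')
for X in [(-170,-75,61),(-170,-30,26),(-102,15.5,37),(-102,-15.5,37),(-215,53,5),(40,15,47),(-215,-97,5)]:print(X,np.round(proj(w,l2w(p,*X))))
```

```text
[569.93254068 157.49475303 180.91151366] [3.14138005e+00 8.31217926e-04 2.25663003e-02] 0.566163140674465 0.8 [ 0.79601172 -0.35036993  0.50165748] [567.9858267  238.85242638 323.94406622] [[ 9.99999141e-01 -8.80901966e-04  9.70712017e-04 -2.29323627e-01]
 [ 5.33047951e-04  9.49815967e-01  3.12808799e-01 -8.13504750e+01]
 [-1.19755166e-03 -3.12808013e-01  9.49815620e-01 -1.43049710e+02]
 [ 0.00000000e+00  0.00000000e+00  0.00000000e+00  1.00000000e+00]]
(-170, -75, 61) [268. 132.]
(-170, -30, 26) [323. 127.]
(-102, 15.5, 37) [370. 200.]
(-102, -15.5, 37) [338. 200.]
(-215, 53, 5) [410.  77.]
(40, 15, 47) [364. 328.]
(-215, -97, 5) [252.  77.]
```

View pics/w1.png

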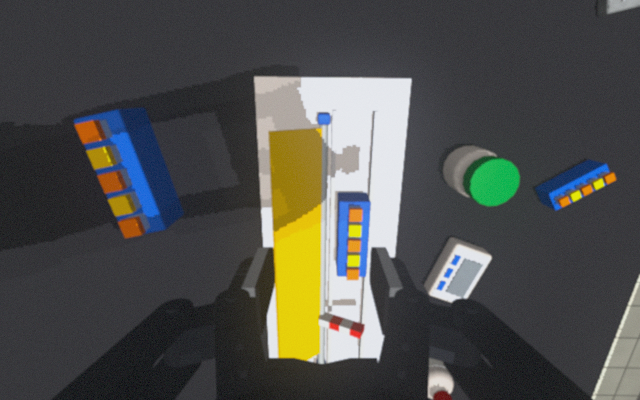

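The wrist view shows the rack at x 338–370 with its rear top edge at about row 193, the gate at (342,325), the treadle at x 270–322, and the fingertips at about (262,250) and (378,250). The lane corners agree within 2 px. Next I refine the rack's rear face and the lane yaw.

Run:
```python
from h import *
from fit import l2w,w2l
w=np.load('w1.npy',allow_pickle=True)[0];p=np.load('lane.npy')
im=w['pixels'].astype(int);R,G,B=im[...,0],im[...,1],im[...,2]
m=((B>R+50)&(B>G+30)).astype(np.uint8);m[:, :330]=0;m[:,385:]=0;m[:170]=0;m[290:]=0
ys,xs=np.nonzero(m);print('rack',xs.min(),xs.max(),ys.min(),ys.max())
for y in (195,198,202,210,240):x=np.nonzero(m[y])[0];print(y,x.min(),x.max(),[w2l(p,ray(w,u,y,37)).round(1) for u in(x.min(),x.max()+1)])
for u in(345,355,365):
  y=np.nonzero(m[:,u])[0].min();print(u,y,w2l(p,ray(w,u,y,37)))
# white base edges
g=(im.min(2)>150)
for y in (90,110,150,190,230):
  x=np.nonzero(g[y,380:425])[0]
  if len(x):print('right',y,w2l(p,ray(w,380+x.max()+1,y,5)))
for u in(320,350,390):print('rear',w2l(p,ray(w,u,np.nonzero(g[:,u])[0].min(),5)))
for y in (85,110):print('left',[w2l(p,ray(w,256,y,5))])
t=(R>90)&(G>70)&(B<60)
for y in(160,200,240):
  x=np.nonzero(t[y,:330])[0];print('tread',y,w2l(p,ray(w,x.min(),y,61)))
```

```text
rack 337 370 198 276Traceback (most recent call last):
  File "<stdin>", line 7, in <module>
    return umr_minimum(a, axis, None, out, keepdims, initial, where)
ValueError: zero-size array to reduction operation minimum which has no identity
```

Run:
```python
from h import *
from fit import l2w,w2l
w=np.load('w1.npy',allow_pickle=True)[0];p=np.load('lane.npy')
im=w['pixels'].astype(int);R,G,B=im[...,0],im[...,1],im[...,2]
print(im[188:206,343].tolist())
m=((B>R+35)&(B>G+25)).astype(np.uint8);m[:, :330]=0;m[:,385:]=0;m[:170]=0;m[290:]=0
for y in (202,210,240,270):x=np.nonzero(m[y])[0];print(y,x.min(),x.max(),[w2l(p,ray(w,u,y,37)).round(1) for u in(x.min(),x.max()+1)])
for u in(343,355,365):
  y=np.nonzero(m[:,u])[0];print(u,y.min(),y.max(),w2l(p,ray(w,u,y.min(),37)),w2l(p,ray(w,u,y.max(),37)))
g=(im.min(2)>120)
for y in (90,110,150,190,230):
  x=np.nonzero(g[y,380:425])[0]
  if len(x):print('right',y,w2l(p,ray(w,380+x.max()+1,y,5)))
for u in(320,350,390):print('rear',w2l(p,ray(w,u,np.nonzero(g[60:,u])[0].min()+60,5)))
t=(R>90)&(G>70)&(B<60)
for y in(160,200,240):
  x=np.nonzero(t[y,:330])[0];print('tread',y,w2l(p,ray(w,x.min(),y,61)) if len(x) else 0)
```

```text
[[229, 231, 236], [228, 232, 237], [215, 217, 221], [162, 161, 165], [102, 104, 123], [74, 79, 110], [56, 67, 102], [59, 67, 105], [63, 72, 106], [65, 71, 107], [60, 69, 104], [62, 71, 107], [61, 75, 124], [61, 92, 167], [64, 113, 213], [65, 123, 227], [72, 128, 228], [69, 125, 228]]
202 338 370 [array([-100.3,  -15.2]), array([-100.3,   16.8])]
210 338 370 [array([-92. , -15.1]), array([-92. ,  17.2])]
240 337 368 [array([-59.8, -15.6]), array([-59.7,  16.7])]
270 337 366 [array([-25.3, -15.1]), array([-25.3,  16.2])]
343 193 276 [-109.40323077  -10.54069813] [-18.11515007  -8.65723989]
355 193 206 [-109.39576024    0.96822472] [-96.15883159   1.40000978]
365 193 276 [-109.38953463   10.55925218] [-18.09745786  14.44917212]
right 90 [-203.20075215   55.03302795]
right 110 [-184.65466157   54.71365904]
right 150 [-145.3345484    54.03655561]
right 190 [-102.73339063   54.3657975 ]
right 230 [-56.42409634  53.61460334]
rear [-214.92990562  -32.51512302]
rear [-214.91517759   -3.99614826]
rear [-214.00683549   34.09212162]
tread 160 [-146.36792421 -227.71455665]
tread 200 [-110.52612863 -220.10357885]
tread 240 [-71.43130398 -75.07722634]
```

Call:
{"method": "apply_moves", "body": {
  "targets": [
    [[0.13,0,-0.3,3,0,0,0.2],[0.13,0,-0.3,6,0,0,0.2],[0.13,0,-0.3,9,0,0,0.2],[0.13,0,-0.3,11,0,0,0.2],[0.13,0,-0.3,12.5,0,0,0.2],[0.13,0,-0.3,13.5,0,0,0.2],[0.13,0,-0.3,14,0,0,0.2],[0.13,0,-0.3,14,0,0,0.2]]
  ]
}}

```text
clock: 1.65
eef_pos: [570.4, 160.0, 41.1]
tcp_rot: [3.141, 0.0, 0.018]
contact_force: [0.8, -1.3, 0.5]
opening: 0.567
```

```bash
cat >> h.py <<'E'
def wrist(n):
    from scipy.spatial.transform import Rotation as Ro
    s=r.sense();w=r.grab_frame('wrist')
    T=np.eye(4);T[:3,:3]=Ro.from_euler('xyz',s['tcp_rot']).as_matrix();T[:3,3]=s['eef_pos']
    M=T@np.array(w['mount']);w['R']=M[:3,:3].T;w['t']=-M[:3,:3].T@M[:3,3]
    save(n,w);return s,w
E
python3 - <<'E'
from h import *
s,w=wrist('w2')
a=r.grab_frame('scene');b=r.grab_frame('side')
A=cv2.resize(a['pixels'][120:275,260:460,::-1],None,fx=2,fy=2);B=cv2.resize(b['pixels'][165:365,225:425,::-1],None,fx=2,fy=2)
c=np.zeros((590,800,3),np.uint8);c[:310,:400]=A;c[:400,400:]=B
c[400:590,400:]=0;c[310:560,:400]=cv2.resize(w['pixels'][:,:,::-1],(400,250));cv2.imwrite('pics/c2.png',c)
print(s['eef_pos'],s['contact_force'],s['opening'],s['clock'])
E
```

```text
[570.39878505 159.97430613  41.11464389] [ 0.75641034 -1.30935469  0.52754387] 0.5673881516324892 1.65
```

View pics/c2.png

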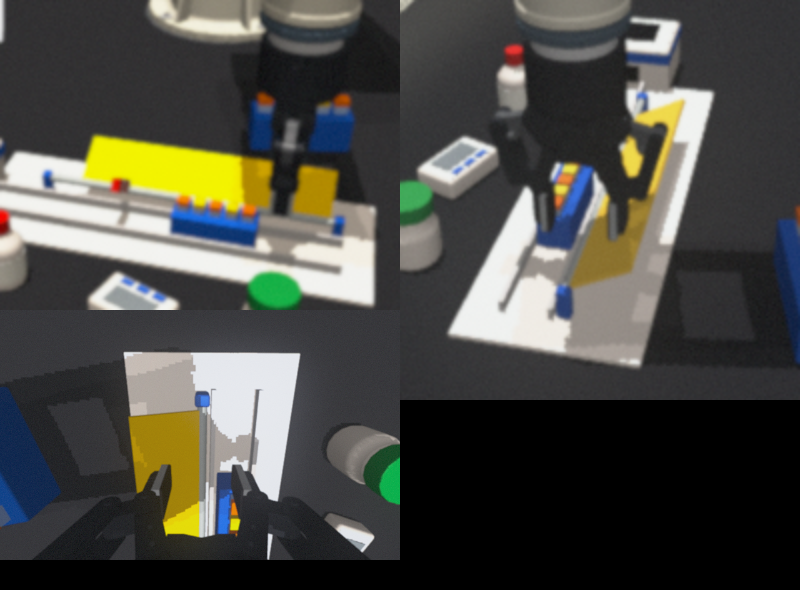

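The hand is over the lane. The treadle finger has just touched the plate, the push finger is in the channel behind the rack, and the gate is still shut. Next I press down.

Call:
{"method": "apply_moves", "body": {
  "targets": [
    [[0.13,0,0,0.6,0,0,0],[0.13,0,0,1.2,0,0,0],[0.13,0,0,1.7,0,0,0],[0.13,0,0,2.1,0,0,0],[0.13,0,0,2.1,0,0,0]]
  ]
}}

```text
clock: 2.3
eef_pos: [570.6, 160.4, 20.3]
tcp_rot: [-3.141, -0.0, 0.018]
contact_force: [-2.1, 1.4, 1.9]
opening: 0.565
```

```bash
cat > look.py <<'E'
from h import *
import sys
n=sys.argv[1]
s,w=wrist('w'+n)
a=r.grab_frame('scene');b=r.grab_frame('side')
c=np.zeros((570,800,3),np.uint8);c[:310,:400]=cv2.resize(a['pixels'][120:275,230:430,::-1],None,fx=2,fy=2)
c[:400,400:]=cv2.resize(b['pixels'][165:365,225:425,::-1],None,fx=2,fy=2);c[310:560,:400]=cv2.resize(w['pixels'][:,:,::-1],(400,250));cv2.imwrite(f'pics/c{n}.png',c)
print(s['eef_pos'],s['contact_force'],s['opening'],s['clock'])
E
python3 look.py 3
```

```text
[570.55452308 160.40533698  20.29816456] [-2.12633876  1.42567264  1.86853691] 0.5650078538211616 2.3
```

View pics/c3.png

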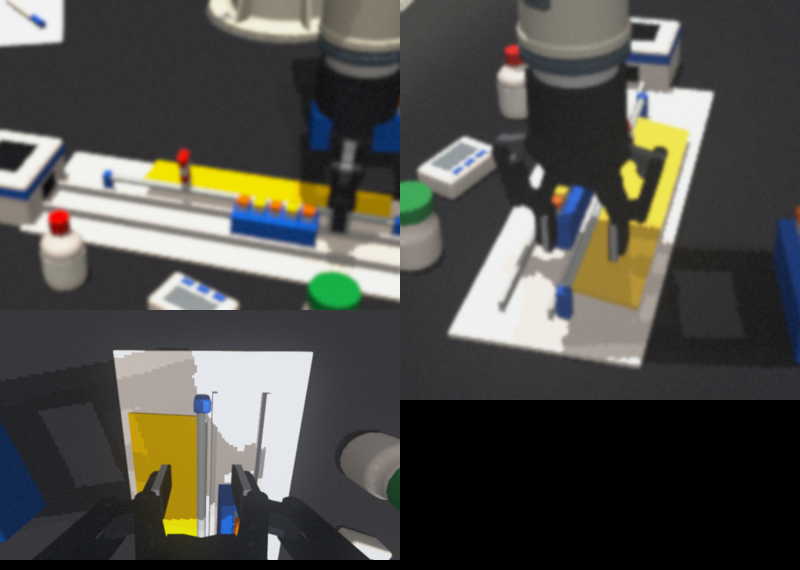

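The gate now stands nearly upright, at scene-crop (183,168). I'll step down further to find the stop.

Call:
{"method": "apply_moves", "body": {
  "targets": [
    [[0.13,0,0,0.2,0,0,0],[0.13,0,0,0.2,0,0,0]]
  ]
}}

```text
clock: 2.65
eef_pos: [570.7, 160.4, 18.9]
tcp_rot: [-3.141, -0.001, 0.018]
contact_force: [-1.4, 1.7, 3.2]
opening: 0.568
```

Call:
{"method": "apply_moves", "body": {
  "targets": [
    [[0.13,0,0,0.2,0,0,0],[0.13,0,0,0.2,0,0,0]]
  ]
}}

```text
clock: 2.85
eef_pos: [571.0, 160.5, 17.3]
tcp_rot: [-3.141, -0.001, 0.018]
contact_force: [-2.2, 0.8, 8.7]
opening: 0.56
```

Call:
{"method": "apply_moves", "body": {
  "targets": [
    [[0.13,0,0.4,-0.05,0,0,0],[0.13,0,0.8,-0.05,0,0,0],[0.13,0,1.4,-0.05,0,0,0],[0.13,0,2.2,-0.05,0,0,0],[0.13,0,3.0,-0.05,0,0,0],[0.13,0,3.8,-0.05,0,0,0],[0.13,0,4.4,-0.05,0,0,0],[0.13,0,4.8,-0.05,0,0,0]]
  ]
}}

```text
clock: 3.65
eef_pos: [572.1, 112.0, 17.9]
tcp_rot: [-3.141, -0.002, 0.018]
contact_force: [-1.6, 5.0, 4.9]
opening: 0.563
```

```bash
python3 look.py 4
```

```text
[572.14218629 112.03609161  17.94412079] [-1.63566775  4.96868402  4.9251374 ] 0.5628404631779721 3.65
```

View pics/c4.png

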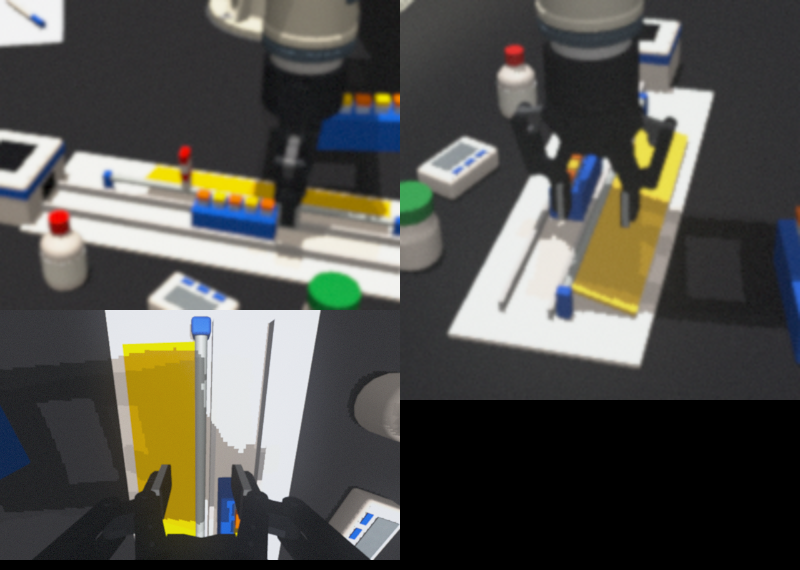

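The rack is moving with the finger, the gate is fully upright, and force is about 5 N. I'll continue pushing under the gate.

Call:
{"method": "apply_moves", "body": {
  "targets": [
    [[0.13,0,0.6,0,0,0,0],[0.13,0,1.4,0,0,0,0],[0.13,0,2.3,0,0,0,0],[0.13,0,3.2,0,0,0,0],[0.13,0,4.1,0,0,0,0],[0.13,0,5.0,0,0,0,0],[0.13,0,5.6,0,0,0,0],[0.13,0,6.0,0,0,0,0]]
  ]
}}

```text
clock: 4.6
eef_pos: [572.9, 51.2, 17.9]
tcp_rot: [-3.141, -0.001, 0.017]
contact_force: [-1.8, 5.6, 6.1]
opening: 0.565
```

Call:
{"method": "apply_moves", "body": {
  "targets": [
    [[0.13,0,0.5,0,0,0,0],[0.13,0,1.2,0,0,0,0],[0.13,0,1.9,0,0,0,0],[0.13,0,2.6,0,0,0,0],[0.13,0,3.3,0,0,0,0],[0.13,0,4.0,0,0,0,0],[0.13,0,4.5,0,0,0,0],[0.13,0,4.8,0,0,0,0]]
  ]
}}

```text
clock: 5.4
eef_pos: [573.4, 2.9, 17.9]
tcp_rot: [-3.141, -0.001, 0.017]
contact_force: [-2.5, 6.5, 6.1]
opening: 0.562
```

```bash
python3 look.py 5
```

```text
[573.42988988   2.86139192  17.92033561] [-2.45313566  6.54020699  6.13607154] 0.5615199872806024 5.4
```

View pics/c5.png

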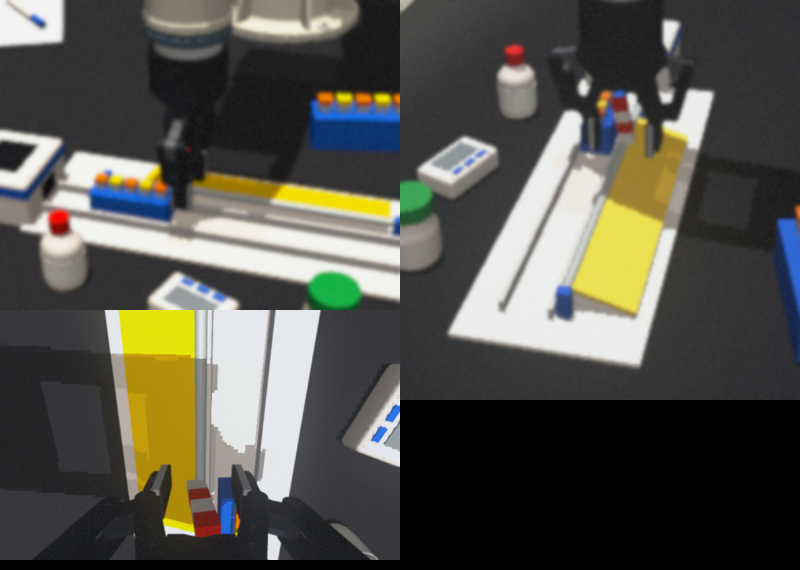

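The rack's body is under and past the raised gate, which stands between the fingers clear of both. Next is the remaining 50 mm, with a slow finish.

Call:
{"method": "apply_moves", "body": {
  "targets": [
    [[0.13,0,0.5,0,0,0,0],[0.13,0,1.2,0,0,0,0],[0.13,0,1.9,0,0,0,0],[0.13,0,2.6,0,0,0,0],[0.13,0,3.3,0,0,0,0],[0.13,0,3.9,0,0,0,0],[0.13,0,4.3,0,0,0,0],[0.13,0,4.6,0,0,0,0]]
  ]
}}

```text
clock: 6.35
eef_pos: [573.7, -43.6, 17.9]
tcp_rot: [-3.141, 0.0, 0.017]
contact_force: [-1.6, 6.0, 6.6]
opening: 0.567
```

Call:
{"method": "apply_moves", "body": {
  "targets": [
    [[0.13,0,0.1,0,0,0,0],[0.13,0,0.2,0,0,0,0],[0.13,0,0.3,0,0,0,0],[0.13,0,0.4,0,0,0,0],[0.13,0,0.4,0,0,0,0]]
  ]
}}

```text
clock: 6.85
eef_pos: [573.4, -47.9, 17.8]
tcp_rot: [-3.141, 0.001, 0.017]
contact_force: [-0.6, 3.7, 4.1]
opening: 0.568
```

Call:
{"method": "apply_moves", "body": {
  "targets": [
    [[0.13,0,0.1,0,0,0,0],[0.13,0,0.2,0,0,0,0],[0.13,0,0.2,0,0,0,0]]
  ]
}}

```text
clock: 7.15
eef_pos: [573.3, -50.1, 17.7]
tcp_rot: [-3.141, 0.001, 0.017]
contact_force: [-0.3, 3.4, 4.7]
opening: 0.569
```

```bash
python3 look.py 6
```

```text
[573.32620972 -50.14672461  17.720821  ] [-0.29829511  3.37088811  4.70854356] 0.569027162978984 7.15
```

View pics/c6.png

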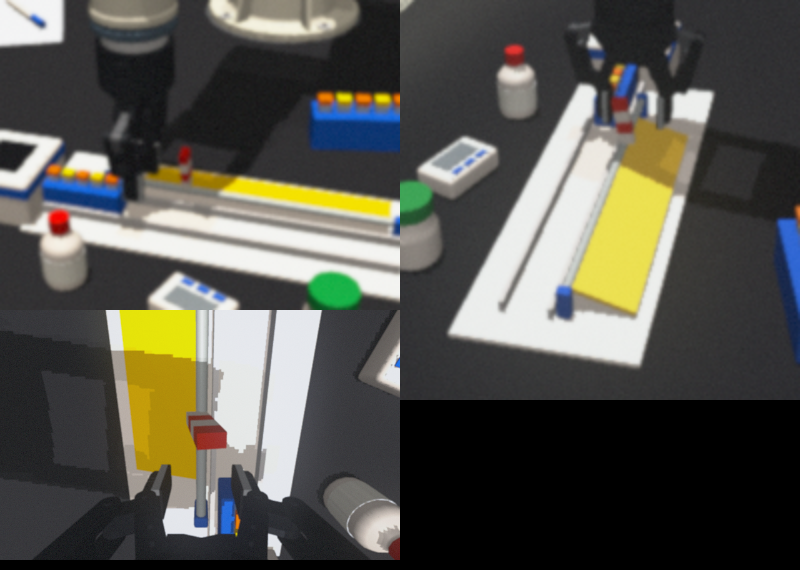

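Call:
{"method": "apply_moves", "body": {
  "targets": [
    [[0.13,0,0.1,0,0,0,0],[0.13,0,0.15,0,0,0,0],[0.13,0,0.15,0,0,0,0]]
  ]
}}

```text
clock: 7.6
eef_pos: [573.3, -50.9, 17.7]
tcp_rot: [-3.14, 0.001, 0.017]
contact_force: [-0.6, 9.1, 5.4]
opening: 0.563
```

Call:
{"method": "apply_moves", "body": {
  "targets": [
    [[0.13,0,0.1,0,0,0,0],[0.13,0,0.15,0,0,0,0],[0.13,0,0.15,0,0,0,0]]
  ]
}}

```text
clock: 7.9
eef_pos: [573.3, -51.0, 17.7]
tcp_rot: [-3.138, 0.001, 0.017]
contact_force: [-0.8, 12.9, 5.4]
opening: 0.57
```

The end stop is reached: force rose to 13 N and the hand stopped moving. I'll back off 5 mm, then rise gently so the gate closes under control.

Call:
{"method": "apply_moves", "body": {
  "targets": [
    [[0.13,0,-0.2,0,0,0,0],[0.13,0,-0.5,0,0,0,0],[0.13,0,-0.5,-0.6,0,0,0],[0.13,0,-0.5,-1.2,0,0,0],[0.13,0,-0.5,-1.8,0,0,0],[0.13,0,-0.5,-2.4,0,0,0],[0.13,0,-0.5,-3,0,0,0],[0.13,0,-0.5,-3.8,0,0,0]]
  ]
}}

```text
clock: 8.7
eef_pos: [572.9, -46.1, 56.1]
tcp_rot: [-3.138, 0.002, 0.017]
contact_force: [0.4, 0.1, -0.3]
opening: 0.565
```

Call:
{"method": "apply_moves", "body": {
  "targets": [
    [[0.13,0,0,-1,0,0,0],[0.13,0,0,-3,0,0,0],[0.13,0,0,-6,0,0,0],[0.13,0,0,-10,0,0,0],[0.13,-2,-2,-14,0,0,0],[0.13,-5,-5,-16,0,0,0],[0.13,-7,-8,-16,0,0,0],[0.13,-7,-10,-16,0,0,0]]
  ]
}}

```text
clock: 9.5
eef_pos: [499.0, 53.4, 218.0]
tcp_rot: [-3.138, 0.002, 0.017]
contact_force: [0.8, 0.5, 0.1]
opening: 0.569
```

```bash
python3 look.py 7
```

```text
[498.96072808  53.38856969 217.97197513] [0.76607253 0.49588159 0.1327126 ] 0.5693657809167244 9.5
```

View pics/c7.png

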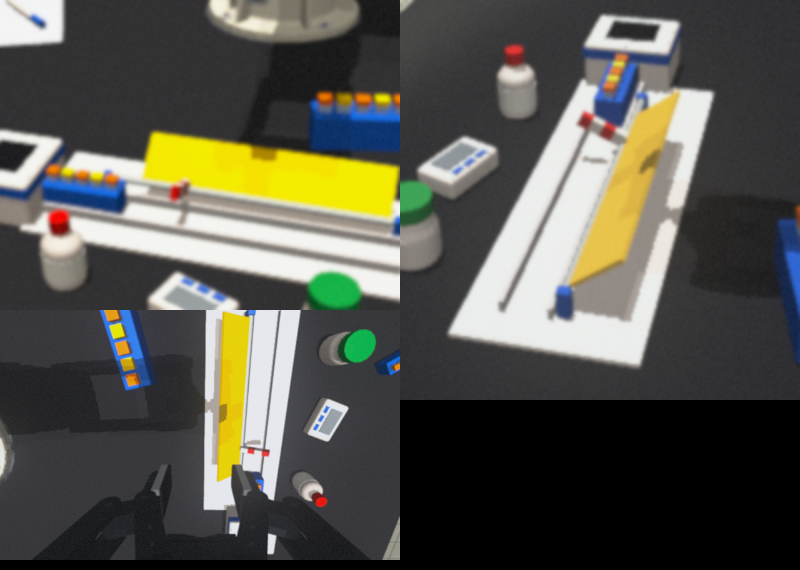

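Run:
```python
from h import *
from fit import w2l,l2w
p=np.array([603.8,40.8,-1.552]);f=r.grab_frame('scene')
im=f['pixels'].astype(int);m=(im[...,2]>im[...,0]+50)&(im[...,2]>im[...,1]+30);m[:200]=0;m[228:]=0;m[:,:252]=0;m[:,300:]=0
ys,xs=np.nonzero(m);print(xs.min(),xs.max())
for d in(0,3,6):print(d,[np.round(proj(f,l2w(p,101-d,15.5,z)),1) for z in(10,37)],np.round(proj(f,l2w(p,185-d,15.5,37)),1))
r.sign_off()
```

```text
252 292
0 [array([288.1, 228.9]), array([287.3, 218.4])] [249.3 212.2]
3 [array([289.5, 229.2]), array([288.7, 218.7])] [250.6 212.5]
6 [array([290.8, 229.4]), array([290.1, 218.9])] [252.  212.7]
the job is handed in; nothing more can be done
```

The job is handed in. The blue rack was pushed along the lane, under the open gate, until it met the reader block. The hand then came away and the gate shut behind it, all in about 9.5 s of robot time.

- **Press and push:** One finger held the treadle at its stop the whole way. The other pushed the middle-sized rack from behind. The gate stood upright between the fingers and clear of the rack in every picture taken during the push.
- **At the reader block:** The pushing force rose from about 3 N to 13 N with no further hand movement. The hand was then at about lane x 91 mm, against the expected 90. I backed off 5 mm before lifting.
- **After lifting:** The last pictures show the rack at the reader, the gate shut, and the jar, timer and bottle apparently where they were. I judged those three by eye and did not measure them. The wrist force was back to about its starting value.
- **One check was not clear:** In the last scene picture the blue mask ended at column 292, while I predicted 287–288 for the rack's near rear edge. The mask may have caught the rack's far rear corner, which I did not test, so this check does not rule out a small gap at the stop. I rely on the force reading and the position where the hand stopped.

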